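# Load the sprocket cradle and pin its cover

## Robot

A 6-joint arm with a two-finger parallel gripper is mounted at the origin on the work surface. World frame = base frame: x ahead of the robot, y to its left, z up, the work surface at z = 0. Lengths are in mm, angles in rad, forces in N, time in s.
With the tool pointing down it reaches from about 300 to 775 mm from the base axis. Payload 14.6 kg.
Tool frame: the origin (TCP) lies at the very end of the fingers, on their centre line; the grasp point (between the pads) lies 19 mm behind it; z points along the fingers, y is the line along which they close (so a half turn about z gives the same grasp; the last joint's range is limited). The gripper opens to 94 mm and grips with 3 to 60 N. Pads are 16 mm wide; open, the fingers measure 119 mm over their backs; the gripper's body (75 mm by 177 mm) begins 78 mm behind the grasp point.
Start: joints at [-1.342, 0.3, 1.521, -0, 1.321, -0.067], TCP at [160.321, -526.105, 205.446] pointing down, gripper open.
Joint ranges: [-3.03, 3.03], [-0.79, 2.21], [0.23, 2.52], [-1.04, 4.18], [0, 3.07], [-2.55, 2.55]. Speed limits (rad/s): [2.22, 2.22, 2.57, 3.14, 3.14, 3.14].

## Interface

Orientations are given as [roll, pitch, yaw] about the fixed x, y, z axes, in that order (R = Rz(yaw) Ry(pitch) Rx(roll)).
In Python, from cell import manip, camera, get_calibration gives the robot as it stands. The module is installed in compiled form; this text tells all that it offers.
- The arm moves only by the tool jog_arm, never from a script. Its argument "plan" is one flat list of numbers, 6 for each row, row after row: the shift along the world's x, y, z in m, then the turn, a rotation vector about the world's x, y, z in degrees. A call has 1 to 20 rows; each row is the pose to reach, as a shift and turn from the pose commanded when the call began; what a row does not reach only later rows make up. A row lasts 1/10 s, in which the tool goes at most 50 mm and 8.59 degrees, less where a joint would pass 70% of its speed; a pose out of reach is approached as far as the arm can. A call with a gripper value outside its range is refused whole. "claw" is the finger opening in m, from 0 to 0.094, set as the call begins (left out, the last holds). The fingers move at their own pace and stop on an object; "force" is the grip in N (left out, the last holds). Time passes only in rows, so rows that repeat a pose let the fingers close. It gives the time, the measured TCP pose, the force, the opening and the grip force at its end, in the units of the state.
- manip.read_state(): the state, without advancing time (a new reading comes with each control period).
- camera(name): name is "scene" or "side" or "wrist"; returns (picture, depth): 480x640x3 uint8, red, green, blue; 480x640 float32, mm along the optical axis (not along the pixel's ray), 0 where there is no reading.
- get_calibration(name): a dict with "fx", "fy", "cx", "cy" (pixels), "origin" and "attitude" of the camera in the world. Camera axes: x right, y down, z forward; pixel columns grow to the right and rows downward; lengths in mm; the calibration is good to about 2 mm. A picture is of the moment at which its call begins: read the wrist's pose just before it. get_calibration takes no time and is no camera call; for the wrist camera it gives the pose at the moment of the call.
- manip.sign_off(): hands the job in; it is judged then, once.
The state is a dict: "clock": time; "joints": joint angles; "qd": joint speeds; "effort": joint torques, N m; "eef_pos": TCP position; "eef_rot": TCP orientation; "wrist_force": force on the tool from outside, world axes, zero at the start; "moment": the same for the moment, N m; "finger_gap": finger opening in mm; "finger_force": force on a finger pad.
Only numpy, scipy, OpenCV 4.12 (cv2) and the standard library are available. Lean on these libraries where they do the work, as an engineer would, in place of code of your own. Each camera call takes 0.05 s, during which the arm holds its last target. There are 200 camera calls.

## Task

Pack the sprockets for shipping: raise the cradle's cover and leave it standing open, put every loose sprocket right down on a post of the cradle, hub up and one to a post, then lower the cover gently all the way onto its stop. Only once the cover is down, swing the lock arm in so that its eye lies over the hole in the cover's lug, and drop the pin from its wooden stand through both holes until its collar sits on the eye. Leave the spray can, the wrench and the carton where they are.

Things in the scene. Friction and masses are not known exactly. Their poses are not given: they have to be found in the camera images.
- cradle: Steel shipping cradle fixed to the bench; origin under the middle of its floor plate (z = 0), x pointing away from the robot at yaw 0. Floor plate from x = -125 to +75 mm, y = +-135 mm, 8 mm thick. End walls 6 mm thick at y = +-132 mm, 54 mm high. The cover's hinge line runs along y at x = +75 mm, 65 mm up; the lock arm's pivot is a boss of radius 14 mm at x = -85, y = -125 mm.
- post0 (a point): Foot (on the floor plate, 8 mm above the bench) of the upright cradle post at x = -10, y = -82 mm in the cradle's frame. Post 20 mm in diameter, 38 mm tall, its top 6 mm tapering to 12 mm. Its z axis is up.
- post1 (a point): Foot (on the floor plate, 8 mm above the bench) of the upright cradle post at x = -10, y = 0 mm in the cradle's frame. Post 20 mm in diameter, 38 mm tall, its top 6 mm tapering to 12 mm. Its z axis is up.
- post2 (a point): Foot (on the floor plate, 8 mm above the bench) of the upright cradle post at x = -10, y = +82 mm in the cradle's frame. Post 20 mm in diameter, 38 mm tall, its top 6 mm tapering to 12 mm. Its z axis is up.
- sprocket0_c (a point): Middle (18 mm above its underside) of a dark steel sprocket: toothed disc 76 mm across and 6 mm thick at the bottom, on it a plain round hub 40 mm in diameter and 30 mm tall (36 mm in all), with a 26 mm bore right through. About 0.3 kg. z points up out of the hub. Starts flat on the bench, hub up. Two or three sprockets are present; an absent one reads None. Seated on a post it stands 26 mm above the bench.
- sprocket1_c (a point): Middle (18 mm above its underside) of a dark steel sprocket: toothed disc 76 mm across and 6 mm thick at the bottom, on it a plain round hub 40 mm in diameter and 30 mm tall (36 mm in all), with a 26 mm bore right through. About 0.3 kg. z points up out of the hub. Starts flat on the bench, hub up. Two or three sprockets are present; an absent one reads None. Seated on a post it stands 26 mm above the bench.
- sprocket2_c (a point): Middle (18 mm above its underside) of a dark steel sprocket: toothed disc 76 mm across and 6 mm thick at the bottom, on it a plain round hub 40 mm in diameter and 30 mm tall (36 mm in all), with a 26 mm bore right through. About 0.3 kg. z points up out of the hub. Starts flat on the bench, hub up. Two or three sprockets are present; an absent one reads None. Seated on a post it stands 26 mm above the bench.
- cover (a joint): Angle of the hinged cover: 0 = down, level on its stop; grows as the front edge is raised; 1.9 at the back stop. 0.5 kg; friction holds it above about 0.8 rad; lower it falls if let go, and dropped from more than about 0.1 rad it slams. Starts shut. It is a flat grey frame with slats, 260 mm wide, reaching 140 mm from the hinge line; shut, it lies 62 to 68 mm above the bench.
- cover_bar (a point): Middle of the cover's round steel handle bar (10 mm in diameter, 95 mm long, parallel to the hinge), 183 mm from the hinge line and in the cover's plane; 38 mm of free space between bar and cover's edge. Its frame turns with the cover.
- cover_hinge (a point): Point on the cover's hinge line straight behind the middle of the bar, 65 mm above the bench; y along the hinge line.
- lug_hole (a point): Centre of the upper mouth of the hole in the lug on the cover's front edge (lower knuckle): hole 15 mm, lug 36 mm wide and 12 mm thick, 160 mm from the hinge line; with the cover shut its top is 68 mm above the bench, and the lug hole lies exactly where the lock eye is at lock angle 0.
- lock (a joint): Angle of the lock arm about its upright pivot: 0 = eye exactly over the lug's hole; grows as the arm swings out towards the robot (anticlockwise from above). Range -0.15 to 1.2, so there is no stop at 0; light friction (under 1 N at the eye) keeps it where it is left. Starts at 0.5 to 0.9. The arm is a 12 mm thick steel bar, 70 to 82 mm above the bench, 18 mm wide.
- lock_pivot (a point): On the lock arm's pivot axis, at the arm's top face (82 mm above the bench). Its frame turns with the arm, y pointing along the arm to the eye.
- lock_peg (a point): Grip peg standing on the lock arm, 40 mm from the pivot: 12 mm in diameter, rising 34 mm above the arm's top face to 116 mm above the bench; this point is half-way up its free length.
- lock_eye (a point): Centre of the upper mouth of the hole in the lock arm's end (upper knuckle): hole 15 mm through a 36 mm square end 12 mm thick, 90 mm from the pivot, its top 82 mm above the bench.
- stand: Wooden block 60 x 60 x 55 mm fixed to the bench, with a 16 mm hole down its middle that holds the pin; origin under its middle.
- pin_c (a point): Middle of the pin's grip head. Steel pin 84 mm long: tapered tip (6 mm at the end, full width after 10 mm), shank 12 mm in diameter and 48 mm long in all, collar 26 mm across and 4 mm thick, then the round head 20 mm in diameter and 32 mm tall; this point is 68 mm above the tip and 20 mm above the collar's underside. z points up, from tip to head. 0.1 kg. It starts upright in its stand, collar on the block; home in the lock this point is 102 mm above the bench.
- spray: Bystander: aluminium spray can 52 mm across, 160 mm tall; origin under its middle.
- wrench: Bystander: steel wrench 200 mm long lying flat; origin under its middle.
- carton: Bystander: cardboard carton 120 x 90 x 70 mm; origin under its middle.
Not all that is in view belongs to the job. What is shaped like the part that bears sprocket2_c but orange or turquoise is not meant. What is shaped like the part that bears sprocket1_c but orange or purple is not meant.

How it is judged (in metres and radians):
On the way, in this order (a step that is already met when the one before it is completed fails the run):
1. the cover is raised and stands open (value of joint cover above 1.3 rad), for 0.2 s.
2. every sprocket is down on a post, the cover still open ((horizontal distance between sprocket0_c and post0 below 0.007 m or horizontal distance between sprocket0_c and post1 below 0.007 m or horizontal distance between sprocket0_c and post2 below 0.007 m) and height (world z) of each of sprocket0_c, sprocket1_c, sprocket2_c below 0.031 m and angle between each of sprocket0_c, sprocket1_c, sprocket2_c's own z axis and vertical below 0.12 rad and (horizontal distance between sprocket1_c and post0 below 0.007 m or horizontal distance between sprocket1_c and post1 below 0.007 m or horizontal distance between sprocket1_c and post2 below 0.007 m) and (horizontal distance between sprocket2_c and post0 below 0.007 m or horizontal distance between sprocket2_c and post1 below 0.007 m or horizontal distance between sprocket2_c and post2 below 0.007 m) and value of joint cover above 1 rad), for 0.2 s.
3. the cover is down on its stop over the sprockets ((horizontal distance between sprocket0_c and post0 below 0.007 m or horizontal distance between sprocket0_c and post1 below 0.007 m or horizontal distance between sprocket0_c and post2 below 0.007 m) and height (world z) of each of sprocket0_c, sprocket1_c, sprocket2_c below 0.031 m and angle between each of sprocket0_c, sprocket1_c, sprocket2_c's own z axis and vertical below 0.12 rad and (horizontal distance between sprocket1_c and post0 below 0.007 m or horizontal distance between sprocket1_c and post1 below 0.007 m or horizontal distance between sprocket1_c and post2 below 0.007 m) and (horizontal distance between sprocket2_c and post0 below 0.007 m or horizontal distance between sprocket2_c and post1 below 0.007 m or horizontal distance between sprocket2_c and post2 below 0.007 m) and value of joint cover below 0.05 rad), for 0.2 s.
4. the pin is home through the eye of the lock arm and the lug of the cover (value of joint cover below 0.05 rad and horizontal distance between pin_c and lug_hole below 0.008 m and horizontal distance between pin_c and lock_eye below 0.008 m and height (world z) of pin_c below 0.107 m and angle between pin_c's own z axis and vertical below 0.12 rad), for 0.2 s.
At the end, for the whole second after the job is handed in: Each sprocket present is down on a post (within 7 mm of its axis and 5 mm of its seat, upright to 0.12 rad), the cover is shut (under 0.05 rad) and the pin is home in eye and lug (within 8 mm of both axes, 5 mm of full depth, upright to 0.12 rad), at rest (all of step 4 and (horizontal distance between sprocket0_c and post0 below 0.007 m or horizontal distance between sprocket0_c and post1 below 0.007 m or horizontal distance between sprocket0_c and post2 below 0.007 m) and height (world z) of each of sprocket0_c, sprocket1_c, sprocket2_c below 0.031 m and angle between each of sprocket0_c, sprocket1_c, sprocket2_c's own z axis and vertical below 0.12 rad and (horizontal distance between sprocket1_c and post0 below 0.007 m or horizontal distance between sprocket1_c and post1 below 0.007 m or horizontal distance between sprocket1_c and post2 below 0.007 m) and (horizontal distance between sprocket2_c and post0 below 0.007 m or horizontal distance between sprocket2_c and post1 below 0.007 m or horizontal distance between sprocket2_c and post2 below 0.007 m) and linear speed of pin below 0.03 m/s); the robot touches nothing.
It fails at once if the cover slams onto its stop (closing faster than 1.3 rad/s within the last 0.15 rad) (value of joint cover below 0.15 rad and velocity of joint cover below -1.3 rad/s).
It fails at once if the lock arm is swung in (below 0.2 rad) while the cover is up (above 0.3 rad) (value of joint lock below 0.2 rad and value of joint cover above 0.3 rad).
It fails at once if the spray is moved more than 30 mm (distance of spray from where it was at the start of the episode above 0.03 m).
It fails at once if the wrench is moved more than 30 mm (distance of wrench from where it was at the start of the episode above 0.03 m).
It fails at once if the carton is moved more than 30 mm (distance of carton from where it was at the start of the episode above 0.03 m).
Of sprocket0, sprocket1, sprocket2 only 2 to 3 are there at a start; the rules pass over those that are not, and their reading is None.
At some moment in a run one of sprocket0, sprocket1, sprocket2 may be knocked a few centimetres aside while the robot is not near it.
It also fails if it takes over 200 s, if anything falls off the work surface, if the arm or the gripper's body presses on something with over 40 N, if the wrist force passes 120 N, or if a joint passes its speed limit or range.

## Working session

There is one attempt and no reset: what is moved stays moved. The work goes in short steps, Python scripts to look and compute and a tool call to move; the robot and the scene stay as the last step left them, time stands still between calls to the robot, and variables do not carry over. Pictures are saved under pics/ and viewed, at most 14 in all, crops included, and the job is handed in when it is done.

Besides the shell and the picture viewer there is one more tool, called after ">>>" as a command line: name --argument value ..., lists and objects as JSON in quotes. jog_arm: Moves the arm, as the interface text tells. Its arguments: {"type":"object","properties":{"plan":{"type":"array"},"claw":{"type":"number"},"force":{"type":"number"}},"required":["plan"]}

```bash
mkdir -p pics
cat > h.py <<'E'
import numpy as np, cv2
from cell import manip, camera, get_calibration
def shot(n,f=None):
    c=get_calibration(n); p,d=camera(n)
    if f: cv2.imwrite('pics/'+f,p[:,:,::-1]); 
    return p,d,c
E
python3 - <<'E'
from h import *
for n in("scene","side"):
    p,d,c=shot(n,n+'0.png'); np.savez(n+'0.npz',p=p,d=d); print(n,c)
print(manip.read_state())
E
```

```text
scene {'fx': 492.75069108820423, 'fy': 492.75069108820423, 'cx': 314.2202591947842, 'cy': 242.27109282109353, 'origin': array([1039.27304156, -639.15363134,  839.21963992]), 'attitude': array([-2.37088174,  0.02032441,  0.64604964])}
side {'fx': 558.634317346733, 'fy': 558.634317346733, 'cx': 319.15690272981453, 'cy': 243.93738643208158, 'origin': array([ 431.37234095,  807.49579843, 1058.09148462]), 'attitude': array([-2.38935471,  0.00538762, -2.97063299])}
{'clock': 0.1, 'joints': array([-1.34160086e+00,  3.00378179e-01,  1.52149259e+00, -5.50008955e-05,
        1.32069151e+00, -6.66060442e-02]), 'qd': array([ 0.00012129, -0.00032655,  0.00158318, -0.00109077,  0.00039165,
       -0.00199614]), 'effort': array([-3.67060784e-05, -5.32647943e+01, -3.53287590e+01,  7.08615454e-02,
        2.34680978e-02, -6.46499166e-05]), 'eef_pos': array([ 160.25803934, -525.90111304,  204.97473157]), 'eef_rot': array([-3.14062163e+00, -1.13769560e-05,  2.95815146e-01]), 'wrist_force': array([ 0.18229508,  0.08657013, -0.78911139]), 'moment': array([ 0.01978636,  0.00913698, -0.01892645]), 'finger_force': 0.0, 'finger_gap': 94.0932718058834}
```

View pics/scene0.png

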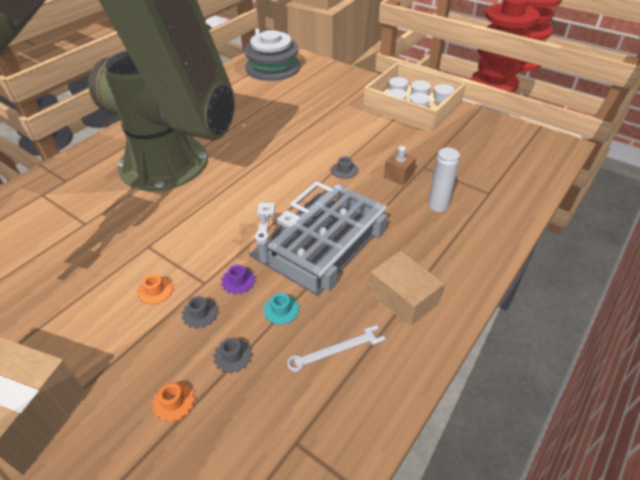

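View pics/side0.png

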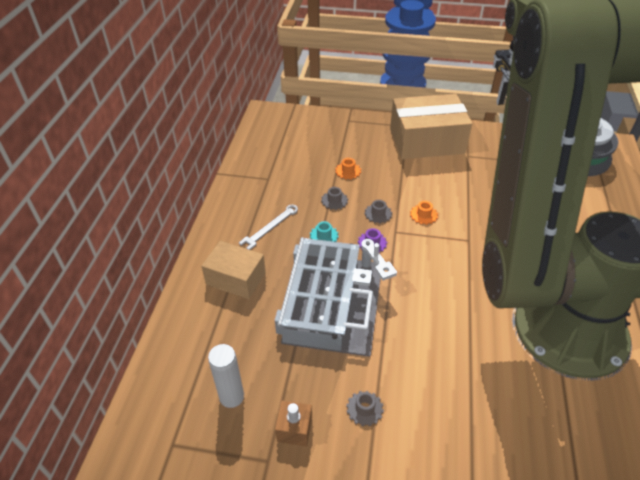

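Scene view: dark sprockets at (200,310), (233,353) and (345,167). Decoys are orange (154,289) and (173,400), purple (238,277) and turquoise (281,306). The side view shows the same three dark ones at (335,197), (378,210) and (365,407). The cradle is at side (325,290) with the bar at about (358,307), the lock arm at (380,262), the pin at (293,412). I choose the three dark grey sprockets.

```bash
cat >> h.py <<'E'
from scipy.spatial.transform import Rotation as Ro
def Rm(c): return Ro.from_euler('xyz',c['attitude']).as_matrix()
def cloud(d,c):
    v,u=np.mgrid[:480,:640]; d=d.astype(float)
    P=np.stack([(u-c['cx'])/c['fx']*d,(v-c['cy'])/c['fy']*d,d],-1)@Rm(c).T+c['origin']
    P[d<=0]=np.nan; return P
def ray(c,u,v,z):
    u=np.atleast_1d(u);v=np.atleast_1d(v)
    r=np.stack([(u-c['cx'])/c['fx'],(v-c['cy'])/c['fy'],np.ones(len(u))],-1)@Rm(c).T
    return c['origin']+r*((z-c['origin'][2])/r[:,2])[:,None]
def proj(c,X):
    q=(np.atleast_2d(X)-c['origin'])@Rm(c); return np.stack([c['fx']*q[:,0]/q[:,2]+c['cx'],c['fy']*q[:,1]/q[:,2]+c['cy']],-1)
def ortho(p,P,x0,x1,y0,y1,s,zlo=-20,zhi=300):
    # x ahead = up in picture, y left = left
    H=int((x1-x0)*s);W=int((y1-y0)*s);im=np.zeros((H,W,3),np.uint8);Z=np.full((H,W),-99.)
    q=P.reshape(-1,3);k=np.isfinite(q[:,0]);q=q[k];col=p.reshape(-1,3)[k]
    k=(q[:,0]>x0)&(q[:,0]<x1)&(q[:,1]>y0)&(q[:,1]<y1)&(q[:,2]>zlo)&(q[:,2]<zhi);q=q[k];col=col[k]
    o=np.argsort(q[:,2]);q=q[o];col=col[o]
    im[((x1-q[:,0])*s).astype(int).clip(0,H-1),((y1-q[:,1])*s).astype(int).clip(0,W-1)]=col
    return im
E
python3 - <<'E'
from h import *
for n in("scene","side"):
    z=np.load(n+'0.npz');p,d=z['p'],z['d'];c=get_calibration(n);P=cloud(d,c)
    f=p.astype(int); sat=f.max(2)-f.min(2)
    R=(P[...,0]>150)&(P[...,0]<800)&(abs(P[...,1])<600)
    print(n,'bench z',np.nanmedian(P[...,2][R&(sat>60)]))
    m=(R&(P[...,2]>3)&(P[...,2]<60)).astype(np.uint8)
    dark=(m>0)&(sat<25)&(f.max(2)<130)
    # hub tops
    k,l,s,ce=cv2.connectedComponentsWithStats(((P[...,2]>30)&(P[...,2]<42)&dark).astype(np.uint8))
    for i in range(1,k):
        if s[i,4]>40:
            q=P[l==i]; print('hub',ce[i].round(),s[i,4],((q.max(0)+q.min(0))/2).round(1),q.mean(0).round(1))
    for nm,zl,zh in(('cover',58,72),('arm',76,88),('peg/pin',112,122),('pin',85,100),('can',150,175),('carton',64,76)):
        k,l,s,ce=cv2.connectedComponentsWithStats((R&(P[...,2]>zl)&(P[...,2]<zh)&(sat<60 if nm!='carton' else sat>20)).astype(np.uint8))
        for i in range(1,k):
            if s[i,4]>12:
                q=P[l==i]; print(nm,ce[i].round(),s[i,4],q.min(0).round(),q.max(0).round(),q.mean(0).round(1))
E
```

```text
scene bench z 0.13976173360197208
hub [345. 162.] 74 [440.5 266.4  35.5] [440.7 264.9  35. ]
hub [197. 305.] 171 [ 468.2 -305.7   34.8] [ 468.8 -306.7   34.6]
hub [230. 347.] 205 [ 592.9 -338.8   34.7] [ 593.9 -339.5   34.9]
cover [401. 158.] 43 [557. 322.  58.] [581. 347.  72.] [571.  330.9  62.9]
cover [323. 227.] 4128 [ 450. -127.   58.] [655. 152.  72.] [562.7   2.2  67.4]
cover [441. 191.] 95 [688. 259.  58.] [737. 292.  72.] [717.8 269.9  64.6]
cover [ 63. 385.] 142 [ 420. -600.   58.] [ 436. -554.   72.] [ 428.6 -577.4   65.2]
arm [401. 153.] 29 [560. 325.  76.] [578. 339.  86.] [571.7 329.9  81.2]
arm [442. 185.] 80 [691. 261.  76.] [737. 300.  88.] [717.6 269.5  81.9]
arm [264. 221.] 385 [ 404. -129.   76.] [494. -14.  88.] [453.  -73.2  81.8]
arm [ 59. 380.] 136 [ 420. -600.   76.] [ 437. -554.   88.] [ 428.5 -577.6   82. ]
peg/pin [444. 174.] 72 [691. 261. 113.] [737. 292. 122.] [717.8 269.1 117.6]
peg/pin [262. 213.] 21 [451. -85. 112.] [463. -74. 118.] [457.3 -81.3 115. ]
pin [402. 149.] 39 [561. 324.  85.] [578. 349.  94.] [570.2 334.   90.2]
pin [443. 182.] 109 [687. 2
[... 2425 characters left out ...]
ton [426. 138.] 172 [ 272. -600.   64.] [ 434. -553.   76.] [ 357.5 -577.8   69.7]
carton [323. 241.] 50 [ 557. -123.   64.] [ 617. -109.   73.] [ 587.9 -116.    68.8]
carton [242. 263.] 947 [719. -69.  64.] [800.  37.  76.] [763.3 -13.5  70.2]
carton [349. 271.] 15 [505. -37.  65.] [518. -24.  72.] [512.  -30.8  68.4]
carton [345. 290.] 17 [510.  13.  65.] [517.  42.  71.] [513.6  25.8  68.7]
carton [312. 292.] 20 [578.  31.  65.] [593.  55.  71.] [584.5  44.1  67.8]
carton [327. 307.] 13 [542.  68.  64.] [547.  88.  71.] [544.1  78.7  67.6]
carton [345. 312.] 30 [501.  68.  65.] [510. 106.  74.] [503.9  85.8  69.1]
carton [332. 329.] 15 [520. 129.  66.] [530. 140.  72.] [525.3 134.6  69. ]
```

Run:
```python
from h import *
im=np.zeros((480,640,3),np.uint8)
A=[];S=[]
for n in("scene","side"):
    z=np.load(n+'0.npz');p,d=z['p'],z['d'];c=get_calibration(n);P=cloud(d,c)
    f=p.astype(int); sat=f.max(2)-f.min(2)
    m=(sat<60)&(P[...,2]>62.5)&(P[...,2]<72)&(P[...,0]>440)&(P[...,0]<670)&(abs(P[...,1]-10)<160)
    q=P[m];A.append(q)
    o=ortho(p,P,390,710,-160,200,1.8); im=o; cv2.imwrite(f'pics/ortho_{n}.png',cv2.resize(o,None,fx=1,fy=1))
    r=cv2.minAreaRect(q[:,:2].astype(np.float32)); print(n,r)
    # main cover outline: remove bar/lug by eroding in a raster
    g=np.zeros((320,360),np.uint8); g[(710-q[:,0]).astype(int).clip(0,319),(200-q[:,1]).astype(int).clip(0,359)]=255
    g=cv2.morphologyEx(g,cv2.MORPH_CLOSE,np.ones((45,45),np.uint8)); g=cv2.morphologyEx(g,cv2.MORPH_OPEN,np.ones((121,121),np.uint8))
    ct=max(cv2.findContours(g,0,1)[0],key=cv2.contourArea); print(cv2.minAreaRect(ct))
    S.append(o)
cv2.imwrite('pics/o2.png',np.hstack([cv2.resize(S[0],(400,355)),cv2.resize(S[1],(400,355))]))
```

```text
scene ((546.1039428710938, 9.907623291015625), (274.87347412109375, 197.6904754638672), 89.71876525878906)
((188.0, 157.5), (185.0, 262.0), 90.0)
side ((548.5112915039062, 13.029960632324219), (197.9980010986328, 274.5384826660156), 0.3092598021030426)
((188.5, 158.0), (182.0, 261.0), 90.0)
```

View pics/o2.png

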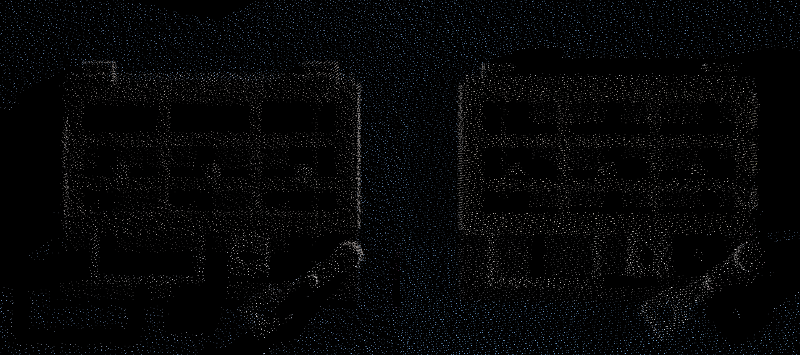

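The orthographic view shows a cradle at yaw of about 0. The lug is near col 247 and the pivot near col 350, with the bar on the left between cols 95 and 205. Next I move above it for a close look.

>>> jog_arm --plan '[0.31,0.526,0.2,0,0,73.05,0.31,0.526,0.2,0,0,73.05,0.31,0.526,0.2,0,0,73.05,0.31,0.526,0.2,0,0,73.05,0.31,0.526,0.2,0,0,73.05,0.31,0.526,0.2,0,0,73.05,0.31,0.526,0.2,0,0,73.05,0.31,0.526,0.2,0,0,73.05,0.31,0.526,0.2,0,0,73.05,0.31,0.526,0.2,0,0,73.05,0.31,0.526,0.2,0,0,73.05,0.31,0.526,0.2,0,0,73.05,0.31,0.526,0.2,0,0,73.05,0.31,0.526,0.2,0,0,73.05,0.31,0.526,0.2,0,0,73.05,0.31,0.526,0.2,0,0,73.05]'

```text
clock: 1.7
eef_pos: [469.9, -0.8, 405.0]
eef_rot: [-3.141, 0.0, 1.57]
wrist_force: [0.5, -0.1, -0.4]
finger_gap: 93.8
finger_force: 0.0
```

Run:
```python
from h import *
p,d,c=shot("wrist","w1.png"); np.savez('w1.npz',p=p,d=d,o=c['origin'],a=c['attitude']); print(c); s=manip.read_state();print(s['eef_pos'],s['eef_rot'],s['joints'],s['clock'])
```

```text
{'fx': 355.3840884613221, 'fy': 355.3840884613221, 'cx': 322.12656983446726, 'cy': 242.59191993700892, 'origin': array([470.05004386,  71.45614411, 585.17990819]), 'attitude': array([ 2.89165617e+00,  8.28506702e-04, -1.90531365e-03])}
[469.87616516  -1.02308135 405.12350152] [-3.14103432e+00  7.36355362e-05  1.56944017e+00] [-8.00812231e-02  4.78633175e-02  1.36309593e+00 -1.18842138e-04
  1.73118422e+00 -7.87439912e-02] 1.75
```

View pics/w1.png

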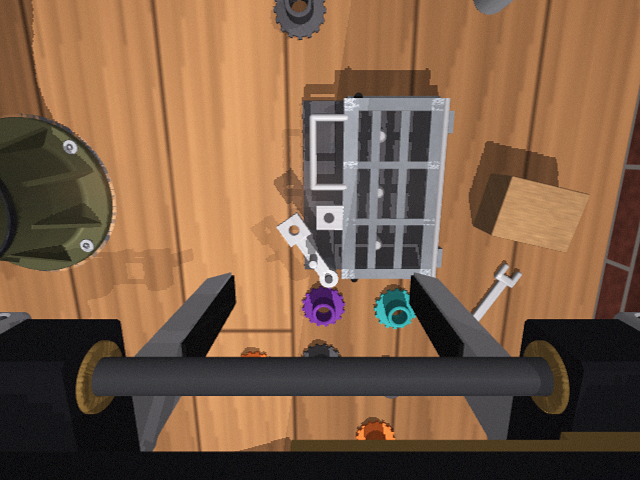

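Wrist view: bar from (313,118) to (313,188), lug hole (328,217), eye (293,230), pivot (328,279). The post tops are at about (380,136), (380,192) and (377,245), seen through the slats.

Run:
```python
from h import *
z=np.load('w1.npz');p=z['p'];d=z['d'];c=get_calibration('wrist');c['origin']=z['o'];c['attitude']=z['a']
P=cloud(d,c)
def R(u,v,h): print((u,v),h,ray(c,u,v,h)[0].round(1),'depth',P[int(v),int(u)].round(1))
for a in [(313,118,70),(313,188,70),(328.5,217.5,68),(293.5,230,82),(328,279,82),(380,136,46),(380,192,46),(377,245,46)]: R(*a)
f=p.astype(int)
m=(f.max(2)-f.min(2)<50)&(P[...,2]>63)&(P[...,2]<71)&(abs(P[...,1])<200)&(P[...,0]>430)&(P[...,0]<680)
q=P[m];print(np.percentile(q,[.2,1,50,99,99.8],axis=0).round(1))
# cover edges
for side in(0,1):
    pts=[]
    for y in range(-90,120,5):
        k=m&(abs(P[...,1]-y)<2.5)
        if k.sum()>20: pts.append((y,P[...,0][k].max() if side else P[...,0][k&(P[...,0]>500)].min()))
    pts=np.array(pts);b=np.polyfit(pts[:,0],pts[:,1],1)
    r=abs(np.polyval(b,pts[:,0])-pts[:,1]);b=np.polyfit(pts[r<3,0],pts[r<3,1],1);print('edge',side,b)
    pts=[]
for side in(0,1):
    pts=[]
    for x in range(515,640,5):
        k=m&(abs(P[...,0]-x)<2.5)
        if k.sum()>20: pts.append((x,P[...,1][k].max() if side else P[...,1][k].min()))
    pts=np.array(pts);b=np.polyfit(pts[:,0],pts[:,1],1)
    r=abs(np.polyval(b,pts[:,0])-pts[:,1]);b=np.polyfit(pts[r<3,0],pts[r<3,1],1);print('yedge',side,b,np.polyval(b,570))
# bar
k=m&(P[...,0]<485)&(P[...,1]>-5);q=P[k];print('bar',q.min(0),q.max(0),np.median(q[q[:,0]<470],0))
```

```text
(313, 118) 70 [457.2 116.5  70. ] depth [457.2 116.4  71.3]
(313, 188) 70 [456.4  21.1  70. ] depth [456.4  21.1  70.2]
(328.5, 217.5) 68 [478.8 -22.4  68. ] depth [479.  -32.1   9.8]
(293.5, 230) 82 [428.  -38.1  82. ] depth [420.5 -55.3   3.1]
(328, 279) 82 [ 478.1 -113.4   82. ] depth [ 478.  -111.6   86.9]
(380, 136) 46 [553.8  93.7  46. ] depth [550.5  92.8  67.4]
(380, 192) 46 [556.9  12.6  46. ] depth [557.1  12.4  45. ]
(377, 245) 46 [555.4 -70.2  46. ] depth [555.3 -70.1  46.6]
[[ 452.3 -116.9   63.3]
 [ 454.2 -115.    64.9]
 [ 550.4   27.8   68.7]
 [ 642.2  141.8   70.9]
 [ 643.5  142.4   71. ]]
edge 0 [-1.03143958e-03  5.00581625e+02]
edge 1 [2.81861864e-03 6.43018332e+02]
yedge 0 [ 5.23610135e-02 -1.46048382e+02] -116.2026040753871
yedge 1 [-2.01688390e-03  1.43434642e+02] 142.2850178175756
bar [451.95694674  -4.27734433  63.20794855] [484.78077753 121.94977732  70.99973602] [458.12591002  72.66198428  69.65127376]
```

Cradle at about (564.5, 12.2) with yaw ≈ 0. Bar centre is about (457, 69, 65), hinge at x ≈ 639.5. Next I straddle the bar.

>>> jog_arm --plan '[-0.013,0.07,-0.25,0,0,0,-0.013,0.07,-0.25,0,0,0,-0.013,0.07,-0.25,0,0,0,-0.013,0.07,-0.25,0,0,0,-0.013,0.07,-0.25,0,0,0,-0.013,0.07,-0.26,0,0,0,-0.013,0.07,-0.28,0,0,0,-0.013,0.07,-0.3,0,0,0,-0.013,0.07,-0.32,0,0,0,-0.013,0.07,-0.34,0,0,0,-0.013,0.07,-0.355,0,0,0,-0.013,0.07,-0.359,0,0,0,-0.013,0.07,-0.359,0,0,0]' --claw 0.04 --force 15

```text
clock: 3.05
eef_pos: [457.0, 69.2, 46.4]
eef_rot: [-3.141, 0.0, 1.57]
wrist_force: [0.7, -0.1, 0.8]
finger_gap: 40.0
finger_force: 0.0
```

>>> jog_arm --plan '[0,0,0,0,0,0,0,0,0,0,0,0,0,0,0,0,0,0,0,0,0,0,0,0,0,0,0,0,0,0]' --claw 0 --force 15

```text
clock: 3.55
eef_pos: [456.1, 69.9, 46.5]
eef_rot: [-3.138, 0.0, 1.571]
wrist_force: [-10.8, -0.9, 9.4]
finger_gap: 9.3
finger_force: 15.0
```

>>> jog_arm --plan '[-0.001,0,0.009,0,0,0,0,0,0.018,0,0,0,0.003,0,0.036,0,0,0,0.007,0,0.054,0,0,0,0.013,0,0.071,0,0,0,0.021,0,0.088,0,0,0,0.031,0,0.103,0,0,0,0.042,0,0.118,0,0,0,0.0545,0,0.131,0,0,0,0.068,0,0.143,0,0,0,0.083,0,0.154,0,0,0,0.099,0,0.163,0,0,0,0.116,0,0.1705,0,0,0,0.133,0,0.176,0,0,0,0.151,0,0.18,0,0,0,0.169,0,0.1825,0,0,0,0.187,0,0.183,0,0,0,0.187,0,0.183,0,0,0]'

```text
clock: 5.35
eef_pos: [645.9, 69.7, 230.9]
eef_rot: [3.139, 0.0, 1.57]
wrist_force: [2.1, -2.1, 4.8]
finger_gap: 9.4
finger_force: 15.0
```

>>> jog_arm --plan '[0,0,0,0,0,0,0,0,0,0,0,0,0,0,0,0,0,0,0,0,0.03,0,0,0,0,0,0.07,0,0,0,0,0,0.1,0,0,0,-0.209,0.2,0.06,0,0,90,-0.209,0.2,0.06,0,0,90,-0.209,0.2,0.06,0,0,90,-0.209,0.2,0.06,0,0,90,-0.209,0.2,0.06,0,0,90,-0.209,0.2,0.06,0,0,90,-0.209,0.2,0.02,0,0,90,-0.209,0.2,-0.03,0,0,90,-0.209,0.2,-0.03,0,0,90,-0.209,0.2,-0.03,0,0,90,-0.209,0.2,-0.03,0,0,90,-0.209,0.2,-0.03,0,0,90,-0.209,0.2,-0.03,0,0,90]' --claw 0.07

```text
clock: 7.25
eef_pos: [435.2, 269.9, 199.6]
eef_rot: [3.142, 0.0, 3.139]
wrist_force: [-0.3, 0.3, -0.6]
finger_gap: 70.1
finger_force: 0.0
```

```bash
cat >> h.py <<'E'
def hub(n='wrist',f=None,guess=None):
    p,d,c=shot(n,f); P=cloud(d,c); g=p.astype(int)
    m=(g.max(2)-g.min(2)<30)&(g.max(2)<140)&(P[...,2]>2)&(P[...,2]<60)
    if guess is not None: m&=np.hypot(P[...,0]-guess[0],P[...,1]-guess[1])<70
    top=m&(P[...,2]>31)
    q=P[top]; (cx,cy),r=cv2.minEnclosingCircle(q[:,:2].astype(np.float32))
    # refine: blob of disc bore: project contour of hub top via ray at 36
    return p,P,c,(cx,cy,r,q[:,2].mean(),len(q))
E
python3 - <<'E'
from h import *
s=manip.read_state();print(s['eef_pos'],s['eef_rot'],s['clock'])
p,P,c,r=hub(f='w2.png',guess=(437,269)); print(r,c['origin'])
E
```

```text
[435.18252283 269.85469561 199.56414115] [3.14151016e+00 8.52164071e-05 3.13915179e+00] 7.25
(436.6241455078125, 270.90771484375, 19.91372299194336, np.float64(36.44890745196797), 753) [363.53303945 270.74411087 379.7921593 ]
```

View pics/w2.png

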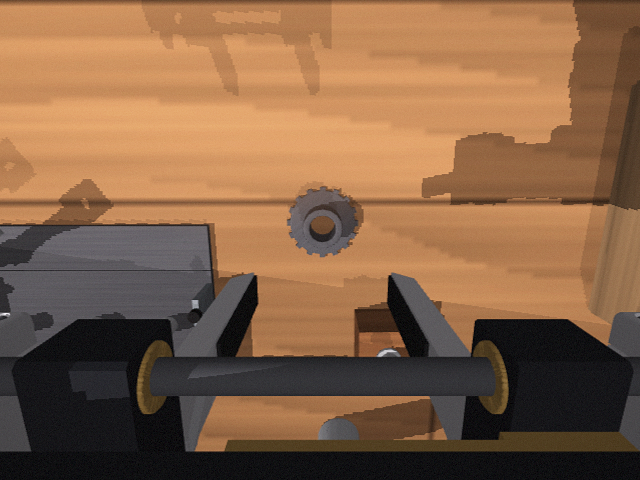

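The crop shows the dark grey sprocket, hub up, centred at (322,225). That agrees with the description.

>>> jog_arm --plan '[0.0015,0.001,-0.05,0,0,0,0.0015,0.001,-0.1,0,0,0,0.0015,0.001,-0.14,0,0,0,0.0015,0.001,-0.165,0,0,0,0.0015,0.001,-0.18,0,0,0,0.0015,0.001,-0.187,0,0,0,0.0015,0.001,-0.187,0,0,0]'

```text
clock: 8.0
eef_pos: [436.6, 270.8, 12.0]
eef_rot: [-3.141, -0.001, 3.141]
wrist_force: [-0.8, 0.3, 0.2]
finger_gap: 70.1
finger_force: 0.0
```

>>> jog_arm --plan '[0,0,0,0,0,0,0,0,0,0,0,0,0,0,0,0,0,0,0,0,0,0,0,0,0,0,0.005,0,0,0,0,0,0.02,0,0,0,0,0,0.06,0,0,0,0,0,0.11,0,0,0,0,0,0.11,0,0,0]' --claw 0.02 --force 30

```text
clock: 8.9
eef_pos: [439.1, 272.2, 128.6]
eef_rot: [3.137, 0.009, -3.142]
wrist_force: [0.6, 0.2, -3.2]
finger_gap: 39.5
finger_force: 30.0
```

Run:
```python
from h import *
s=manip.read_state();print(s['eef_pos'],s['eef_rot'],s['finger_gap'],s['finger_force'])
p,d,c=shot('wrist','w3.png')
for n in('side','scene'):
    p,d,c=shot(n,n+'3.png');P=cloud(d,c);g=p.astype(int)
    m=(g.max(2)-g.min(2)<40)&(P[...,2]>43)&(P[...,2]<49)&(abs(P[...,0]-555)<25)&(abs(P[...,1]-12)<110)
    k,l,st,ce=cv2.connectedComponentsWithStats(m.astype(np.uint8))
    for i in range(1,k):
        if st[i,4]>5:q=P[l==i];print(n,ce[i].round(1),st[i,4],q.mean(0).round(1),((q.max(0)+q.min(0))/2).round(1))
```

```text
[439.11630938 272.17317235 128.6409945 ] [ 3.13706613  0.00853345 -3.14156021] 39.466328863600914 29.998097028583288
side [334.2 263.6] 25 [551.3 -67.6  45.6] [552.3 -68.1  45.7]
side [327.6 289.5] 30 [554.2  13.3  45.5] [553.9  13.5  45.9]
side [322.3 317.9] 31 [553.1  94.2  45.6] [552.6  94.1  45.8]
scene [301.3 250.9] 27 [555.3 -71.6  45.9] [554.4 -71.5  45.9]
```

View pics/side3.png

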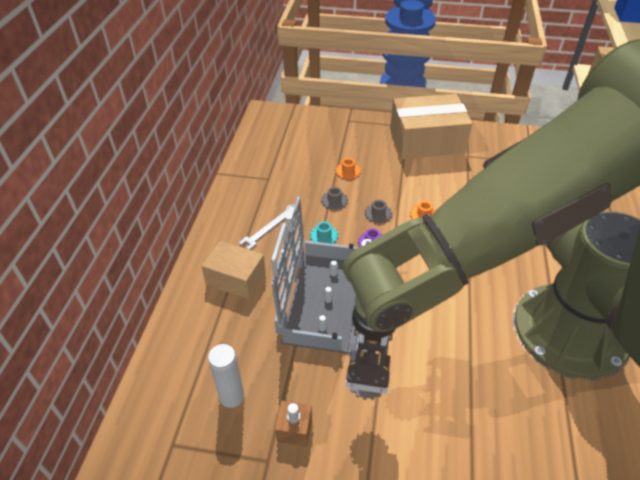

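Side view: the cover stands open at (290,260) and the posts are clear at (334,265), (328,290) and (322,320). Carrying sprocket C to post2.

>>> jog_arm --plan '[0.02,-0.03,0,0,0,0,0.045,-0.068,0,0,0,0,0.07,-0.106,0,0,0,0,0.095,-0.144,0,0,0,0,0.112,-0.17,0,0,0,0,0.117,-0.177,-0.02,0,0,0,0.117,-0.177,-0.05,0,0,0,0.117,-0.177,-0.057,0,0,0,0.117,-0.177,-0.057,0,0,0,0.117,-0.177,-0.062,0,0,0,0.117,-0.177,-0.068,0,0,0,0.117,-0.177,-0.074,0,0,0,0.117,-0.177,-0.074,0,0,0]'

```text
clock: 10.35
eef_pos: [553.4, 94.0, 47.8]
eef_rot: [-3.141, -0.001, -3.141]
wrist_force: [0.5, 0.3, -2.4]
finger_gap: 39.2
finger_force: 30.0
```

>>> jog_arm --plan '[0,0,-0.007,0,0,0,0,0,-0.014,0,0,0,0,0,-0.02,0,0,0,0,0,-0.025,0,0,0,0,0,-0.027,0,0,0,0,0,-0.027,0,0,0]'

```text
clock: 10.95
eef_pos: [553.8, 93.9, 21.4]
eef_rot: [-3.142, -0.0, 3.142]
wrist_force: [0.7, 0.2, -3.1]
finger_gap: 39.3
finger_force: 30.0
```

>>> jog_arm --plan '[0,0,0,0,0,0,0,0,0,0,0,0,0,0,0,0,0,0,0,0,0.03,0,0,0,0,0,0.08,0,0,0,0,0,0.13,0,0,0,0,0,0.16,0,0,0,-0.015,-0.05,0.16,0,0,0,-0.03,-0.1,0.16,0,0,0,-0.044,-0.148,0.16,0,0,0,-0.058,-0.196,0.16,0,0,0,-0.072,-0.244,0.16,0,0,0,-0.086,-0.292,0.16,0,0,0,-0.087,-0.34,0.16,0,0,0,-0.087,-0.396,0.16,0,0,0,-0.087,-0.396,0.16,0,0,0,-0.087,-0.396,0.16,0,0,0]' --claw 0.054

```text
clock: 12.65
eef_pos: [466.5, -303.1, 181.1]
eef_rot: [3.141, -0.0, 3.139]
wrist_force: [0.1, 0.3, -0.0]
finger_gap: 54.0
finger_force: 0.0
```

Run:
```python
from h import *
s=manip.read_state();print(s['eef_pos'],s['eef_rot'],s['clock'])
p,P,c,r=hub(f='w4.png',guess=(467,-303)); print(r)
p,P,c,r=hub('side',guess=(554,94)); g=p.astype(int)
m=(g.max(2)-g.min(2)<40)&(P[...,2]>30)&(abs(P[...,0]-554)<35)&(abs(P[...,1]-94)<30)&(P[...,2]<70); q=P[m]; print(len(q),np.percentile(q[:,2],[5,50,95]))
m&=(P[...,2]<45.0);q=P[m];print(q.min(0),q.max(0),np.median(q,0))
```

```text
[ 466.45414225 -303.06170913  181.1317672 ] [ 3.14129478e+00 -2.89414040e-04  3.13942017e+00] 12.65
(466.27850341796875, -303.9020080566406, 19.914161682128906, np.float64(36.47688550424271), 821)
261 [33.26554739 43.26968742 47.50697329]
[533.31960505  72.84190777  30.87790209] [571.94727785 113.69946635  44.97009688] [552.96429688  98.81317278  41.79352389]
```

>>> jog_arm --plan '[0,-0.001,-0.05,0,0,0,0,-0.001,-0.1,0,0,0,0,-0.001,-0.13,0,0,0,0,-0.001,-0.155,0,0,0,0,-0.001,-0.169,0,0,0,0,-0.001,-0.169,0,0,0]' --claw 0.06

```text
clock: 13.35
eef_pos: [466.6, -301.6, 11.4]
eef_rot: [3.14, -0.002, -3.14]
wrist_force: [-0.1, 0.9, 1.9]
finger_gap: 60.1
finger_force: 0.0
```

>>> jog_arm --plan '[0,0,0,0,0,0,0,0,0,0,0,0,0,0,0,0,0,0,0,0,0,0,0,0,0,0,0.01,0,0,0,0,0,0.04,0,0,0,0,0,0.08,0,0,0,0,0,0.13,0,0,0,0.02,0.08,0.18,0,0,0,0.04,0.12,0.18,0,0,0,0.06,0.16,0.18,0,0,0,0.07,0.2,0.15,0,0,0,0.08,0.225,0.12,0,0,0,0.088,0.234,0.11,0,0,0,0.088,0.234,0.08,0,0,0,0.088,0.234,0.06,0,0,0,0.088,0.234,0.053,0,0,0,0.088,0.234,0.053,0,0,0,0.088,0.234,0.053,0,0,0]' --claw 0.02

```text
clock: 15.25
eef_pos: [555.3, -69.4, 66.8]
eef_rot: [-3.141, 0.001, 3.141]
wrist_force: [-1.2, 0.2, -2.7]
finger_gap: 39.3
finger_force: 30.0
```

>>> jog_arm --plan '[-0.001,0,-0.01,0,0,0,-0.001,0,-0.016,0,0,0,-0.001,0,-0.022,0,0,0,-0.001,0,-0.028,0,0,0,-0.001,0,-0.034,0,0,0,-0.001,0,-0.039,0,0,0,-0.001,0,-0.043,0,0,0,-0.001,0,-0.0455,0,0,0,-0.001,0,-0.0455,0,0,0]'

```text
clock: 16.15
eef_pos: [554.0, -69.0, 21.6]
eef_rot: [3.142, 0.0, 3.141]
wrist_force: [-9.9, 2.6, 18.5]
finger_gap: 39.2
finger_force: 30.0
```

>>> jog_arm --plan '[0,0,0,0,0,0,0,0,0,0,0,0,0,0,0,0,0,0,0,0,0.03,0,0,0,0,0,0.08,0,0,0,0,0,0.13,0,0,0,0,0,0.16,0,0,0,0,0,0.16,0,0,0]' --claw 0.054

```text
clock: 16.95
eef_pos: [555.5, -69.4, 184.5]
eef_rot: [-3.14, 0.007, -3.142]
wrist_force: [0.1, 0.1, 0.7]
finger_gap: 54.2
finger_force: 0.0
```

Run:
```python
from h import *
s=manip.read_state();print(s['eef_pos'],s['eef_rot'],s['clock'],s['wrist_force'])
p,d,c=shot('wrist','w5.png');P=cloud(d,c);g=p.astype(int)
for x,y in((554,-70),(554,94)):
    m=(g.max(2)-g.min(2)<40)&(P[...,2]>35)&(np.hypot(P[...,0]-x,P[...,1]-y)<30)&(P[...,2]<75); q=P[m]; print(len(q),np.percentile(q,[1,50,99],axis=0).round(1) if len(q) else '')
    if len(q): 
        k=q[:,2]<45.2; print(cv2.minEnclosingCircle(q[k,:2].astype(np.float32)))
```

```text
[555.496848   -69.42281512 184.51456793] [-3.14014547  0.0074197  -3.14157112] 16.95 [0.12875043 0.09716656 0.72504279]
1284 [[533.4 -86.6  35.8]
 [552.2 -68.6  44.6]
 [571.  -49.7  48.1]]
((552.46337890625, -68.01786804199219), 19.987089157104492)
1512 [[534.7  75.1  35.4]
 [552.7  92.5  44.4]
 [571.9 112.8  47.9]]
((553.5903930664062, 94.33113098144531), 20.098369598388672)
```

View pics/w5.png

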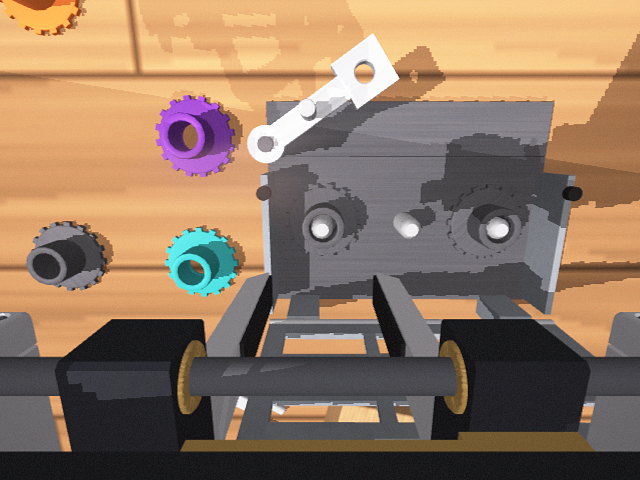

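Both sprockets sit flat around their posts at (322,228) and (497,228), and the centre post is free at (407,225). The last dark sprocket is at (68,257).

>>> jog_arm --plan '[0,-0.04,0,0,0,0,0,-0.09,0,0,0,0,0.005,-0.14,0,0,0,0,0.015,-0.19,0,0,0,0,0.03,-0.23,0,0,0,0,0.036,-0.26,0,0,0,0,0.036,-0.268,0,0,0,0,0.036,-0.268,0,0,0,0,0.036,-0.268,0,0,0]' --claw 0.06

```text
validation failed for argument at $.pl...
```

Run:
```python
from h import *
s=manip.read_state();print(s['eef_pos'],s['eef_rot'],s['clock'])
p,P,c,r=hub(guess=(592,-337)); print(r)
```

```text
[554.54555231 -69.24013269 181.59752776] [-3.14090256  0.00354361  3.14157662] 17.0
(591.833251953125, -336.36224365234375, 20.15226936340332, np.float64(35.72667828746776), 894)
```

The first call was refused on validation of its plan list, with no time passed. I'll reissue a cleanly written plan.

>>> jog_arm --plan '[0.0,-0.04,0.0,0,0,0,0.0,-0.09,0.0,0,0,0,0.005,-0.14,0.0,0,0,0,0.015,-0.19,0.0,0,0,0,0.03,-0.23,0.0,0,0,0,0.037,-0.26,0.0,0,0,0,0.037,-0.267,0.0,0,0,0,0.037,-0.267,0.0,0,0,0,0.037,-0.267,0.0,0,0,0]' --claw 0.06

```text
clock: 17.95
eef_pos: [590.6, -334.9, 179.0]
eef_rot: [3.141, -0.001, -3.141]
wrist_force: [-0.1, 0.7, -0.4]
finger_gap: 60.2
finger_force: 0.0
```

Run:
```python
from h import *
s=manip.read_state();print(s['eef_pos'],s['eef_rot'],s['clock'])
p,P,c,r=hub(guess=(592,-337)); print(r)
```

```text
[ 590.62386637 -334.91679767  179.01430175] [ 3.14059581e+00 -1.24488067e-03 -3.14099720e+00] 17.95
(592.1298828125, -337.02410888671875, 20.00757598876953, np.float64(36.46583630610294), 846)
```

>>> jog_arm --plan '[0.001,-0.001,-0.05,0,0,0,0.001,-0.001,-0.1,0,0,0,0.001,-0.001,-0.13,0,0,0,0.001,-0.001,-0.155,0,0,0,0.001,-0.001,-0.165,0,0,0,0.001,-0.001,-0.165,0,0,0,0.001,-0.001,-0.165,0,0,0]'

```text
clock: 18.7
eef_pos: [592.5, -337.0, 16.6]
eef_rot: [-3.141, 0.002, -3.141]
wrist_force: [0.4, -0.3, -0.4]
finger_gap: 59.7
finger_force: 0.0
```

>>> jog_arm --plan '[0.0,0.0,-0.004,0,0,0,0.0,0.0,-0.004,0,0,0]'

```text
clock: 18.9
eef_pos: [592.1, -337.2, 11.6]
eef_rot: [-3.141, 0.001, -3.142]
wrist_force: [-0.6, 0.5, -0.6]
finger_gap: 59.9
finger_force: 0.0
```

>>> jog_arm --plan '[0.0,0.0,0.0,0,0,0,0.0,0.0,0.0,0,0,0,0.0,0.0,0.0,0,0,0,0.0,0.0,0.0,0,0,0,0.0,0.0,0.01,0,0,0,0.0,0.0,0.04,0,0,0,0.0,0.0,0.08,0,0,0,-0.01,0.03,0.12,0,0,0,-0.025,0.07,0.15,0,0,0,-0.038,0.12,0.15,0,0,0,-0.038,0.17,0.15,0,0,0,-0.038,0.22,0.15,0,0,0,-0.038,0.27,0.15,0,0,0,-0.038,0.31,0.13,0,0,0,-0.038,0.34,0.11,0,0,0,-0.038,0.349,0.09,0,0,0,-0.038,0.349,0.07,0,0,0,-0.038,0.349,0.055,0,0,0,-0.038,0.349,0.055,0,0,0,-0.038,0.349,0.055,0,0,0]' --claw 0.02

```text
clock: 20.9
eef_pos: [554.0, 11.9, 66.7]
eef_rot: [3.142, 0.0, 3.141]
wrist_force: [1.1, -0.4, -3.1]
finger_gap: 39.9
finger_force: 30.0
```

>>> jog_arm --plan '[0.0,0.0,-0.01,0,0,0,0.0,0.0,-0.016,0,0,0,0.0,0.0,-0.022,0,0,0,0.0,0.0,-0.028,0,0,0,0.0,0.0,-0.034,0,0,0,0.0,0.0,-0.039,0,0,0,0.0,0.0,-0.043,0,0,0,0.0,0.0,-0.045,0,0,0,0.0,0.0,-0.045,0,0,0]'

```text
clock: 21.8
eef_pos: [553.7, 11.9, 20.7]
eef_rot: [3.142, -0.0, 3.142]
wrist_force: [-0.4, -0.7, -3.1]
finger_gap: 40.1
finger_force: 30.0
```

>>> jog_arm --plan '[0.0,0.0,0.0,0,0,0,0.0,0.0,0.0,0,0,0,0.0,0.0,0.0,0,0,0,0.0,0.0,0.03,0,0,0,0.0,0.0,0.08,0,0,0,0.0,0.0,0.13,0,0,0,0.0,0.0,0.18,0,0,0,0.0,0.0,0.2,0,0,0,0.0,0.0,0.2,0,0,0]' --claw 0.054

```text
clock: 22.7
eef_pos: [554.9, 11.9, 224.7]
eef_rot: [-3.141, 0.006, 3.142]
wrist_force: [-0.3, 0.3, -0.9]
finger_gap: 53.7
finger_force: 0.0
```

```bash
cat > chk.py <<'E'
from h import *
s=manip.read_state();print(s['eef_pos'],s['eef_rot'],s['clock'],s['wrist_force'])
p,d,c=shot('wrist','w6.png');P=cloud(d,c);g=p.astype(int)
for x,y in((554,-70),(554,12),(554,94)):
    m=(g.max(2)-g.min(2)<40)&(P[...,2]>35)&(np.hypot(P[...,0]-x,P[...,1]-y)<30)&(P[...,2]<75); q=P[m]; print(len(q),np.percentile(q[:,2],[1,50,99]).round(1) if len(q) else '')
    if len(q): 
        k=q[:,2]<45.2; print(cv2.minEnclosingCircle(q[k,:2].astype(np.float32)))
E
python3 chk.py
```

```text
[554.92819341  11.8794159  224.65446337] [-3.14131413  0.00632667  3.14158041] 22.7 [-0.28309215  0.34341806 -0.92639952]
1069 [35.8 44.6 48. ]
((552.2590942382812, -67.78571319580078), 19.861509323120117)
1014 [36.1 44.5 47.7]
((554.256103515625, 12.82503604888916), 20.005569458007812)
1071 [35.6 44.6 48. ]
((553.9263916015625, 94.44549560546875), 20.063499450683594)
```

Run:
```python
from h import *
for n in('side','scene','wrist'):
    p,d,c=shot(n);P=cloud(d,c)
    m=(P[...,0]>600)&(P[...,0]<720)&(P[...,1]>30)&(P[...,1]<105)&(P[...,2]>238)&(P[...,2]<262)
    q=P[m];print(n,len(q),np.percentile(q,[2,50,98],axis=0).round(1) if len(q) else '')
```

```text
side 139 [[639.8  32.  248.2]
 [643.7  68.3 252.4]
 [649.2 103.2 255.5]]
scene 137 [[641.7  31.5 246. ]
 [648.2  65.4 251.9]
 [651.1 103.  254.5]]
wrist 0
```

>>> jog_arm --plan '[0.0,0.0,0.05,0,0,0,0.0,0.0,0.1,0,0,-8,0.02,0.015,0.1,0,0,-16,0.04,0.03,0.1,0,0,-24,0.06,0.04,0.1,0,0,-32,0.08,0.05,0.1,0,0,-40,0.092,0.0575,0.1,0,0,-48,0.092,0.0575,0.1,0,0,-56,0.092,0.0575,0.1,0,0,-64,0.092,0.0575,0.1,0,0,-72,0.092,0.0575,0.1,0,0,-80,0.092,0.0575,0.1,0,0,-87,0.092,0.0575,0.1,0,0,-90,0.092,0.0575,0.08,0,0,-90,0.092,0.0575,0.05,0,0,-90,0.092,0.0575,0.025,0,0,-90,0.092,0.0575,0.01,0,0,-90,0.092,0.0575,0.01,0,0,-90,0.092,0.0575,0.01,0,0,-90]' --claw 0.05

```text
clock: 24.8
eef_pos: [645.8, 69.4, 230.6]
eef_rot: [-3.141, 0.0, 1.571]
wrist_force: [-0.4, -0.3, 0.1]
finger_gap: 49.9
finger_force: 0.0
```

>>> jog_arm --plan '[0,0,0,0,0,0,0,0,0,0,0,0,0,0,0,0,0,0,0,0,0,0,0,0,0,0,0,0,0,0]' --claw 0 --force 15

```text
clock: 25.3
eef_pos: [645.8, 69.4, 231.1]
eef_rot: [3.141, 0.0, 1.571]
wrist_force: [-0.3, 0.3, 0.1]
finger_gap: 13.4
finger_force: 0.0
```

>>> jog_arm --plan '[0,0,0,0,0,0,0,0,0,0,0,0,0,0,0,0,0,0,-0.008,0,0,0,0,0,-0.02,0,-0.001,0,0,0,-0.038,0,-0.0035,0,0,0,-0.056,0,-0.0075,0,0,0,-0.073,0,-0.013,0,0,0,-0.09,0,-0.0205,0,0,0,-0.106,0,-0.0295,0,0,0,-0.1205,0,-0.0405,0,0,0,-0.1345,0,-0.0525,0,0,0,-0.147,0,-0.0655,0,0,0,-0.158,0,-0.0805,0,0,0,-0.1675,0,-0.096,0,0,0,-0.1755,0,-0.1125,0,0,0,-0.1755,0,-0.1125,0,0,0]'

```text
clock: 27.0
eef_pos: [468.9, 69.6, 116.7]
eef_rot: [-3.141, -0.0, 1.571]
wrist_force: [3.6, 2.5, -5.7]
finger_gap: 9.4
finger_force: 15.0
```

>>> jog_arm --plan '[-0.003,0,-0.0085,0,0,0,-0.006,0,-0.017,0,0,0,-0.0085,0,-0.0255,0,0,0,-0.0105,0,-0.034,0,0,0,-0.0115,0,-0.04,0,0,0,-0.0125,0,-0.0455,0,0,0,-0.013,0,-0.05,0,0,0,-0.0135,0,-0.0545,0,0,0,-0.014,0,-0.0585,0,0,0,-0.014,0,-0.062,0,0,0,-0.014,0,-0.0655,0,0,0,-0.014,0,-0.069,0,0,0,-0.014,0,-0.0715,0,0,0,-0.014,0,-0.0715,0,0,0,-0.014,0,-0.0715,0,0,0]'

```text
clock: 28.5
eef_pos: [456.1, 69.4, 46.8]
eef_rot: [-3.141, 0.0, 1.571]
wrist_force: [-4.7, 3.7, 1.4]
finger_gap: 9.1
finger_force: 15.0
```

>>> jog_arm --plan '[0,0,-0.0005,0,0,0,0,0,-0.0005,0,0,0,0,0,-0.0005,0,0,0,0,0,0.02,0,0,0,0,0,0.07,0,0,0,0,0,0.12,0,0,0,0,-0.04,0.16,0,0,0,0,-0.09,0.18,0,0,0,0,-0.14,0.18,0,0,0,0,-0.149,0.18,0,0,0,0,-0.149,0.18,0,0,0,0,-0.149,0.18,0,0,0]' --claw 0.04

```text
clock: 29.7
eef_pos: [456.3, -79.5, 226.8]
eef_rot: [-3.141, -0.0, 1.57]
wrist_force: [0.4, 0.8, -0.6]
finger_gap: 39.7
finger_force: 0.0
```

Run:
```python
from h import *
s=manip.read_state();print(s['eef_pos'],s['eef_rot'],s['clock'],s['wrist_force'])
p,d,c=shot('wrist','w7.png');P=cloud(d,c)
np.savez('w7.npz',p=p,d=d,o=c['origin'],a=c['attitude'])
m=(abs(P[...,2]-116)<4)&(np.hypot(P[...,0]-457,P[...,1]+80)<30);q=P[m];print('peg',len(q),cv2.minEnclosingCircle(q[:,:2].astype(np.float32)) if len(q) else '')
m=(abs(P[...,2]-68)<3)&(abs(P[...,0]-470)<12)&(abs(P[...,1]-60)<60);print('cover/bar z',np.median(P[m],0),m.sum())
print(proj(c,[[457,-80,116],[479,-23,68],[428,-38,82],[479,-113,82]]).round())
```

```text
[456.28505874 -79.46002893 226.81903182] [-3.14149009e+00 -7.31261775e-05  1.56990874e+00] 29.7 [ 0.35123287  0.82183187 -0.57124036]
peg 155 ((456.3863220214844, -78.77296447753906), 5.785375595092773)
cover/bar z [460.67394379  62.66398381  69.53264701] 764
[[323. 241.]
 [346. 169.]
 [291. 187.]
 [346. 266.]]
```

View pics/w7.png

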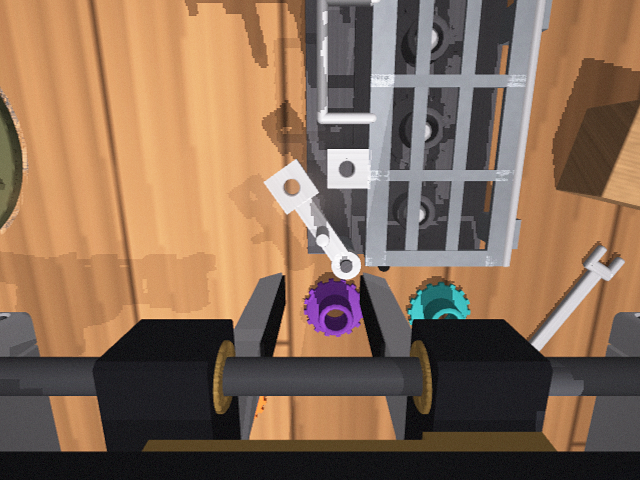

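The cover is shut over three seated sprockets. The lug hole is at (346,169), the eye at (291,187), the peg at (322,241) and the pivot at (346,266). I'll refine the hole centres.

```bash
cat >> h.py <<'E'
def hole(p,c,u,v,z,r=13,thr=150):
    g=cv2.cvtColor(p,cv2.COLOR_RGB2GRAY); k=np.zeros_like(g); cv2.circle(k,(int(u),int(v)),r,1,-1)
    m=((g<thr)&(k>0)).astype(np.uint8); n,l,s,ce=cv2.connectedComponentsWithStats(m); 
    if n<2: return None
    i=1+np.argmax(s[1:,4]); ct=cv2.findContours((l==i).astype(np.uint8),0,2)[0][0]
    (cu,cv_),rr=cv2.minEnclosingCircle(ct); 
    return (round(cu,1),round(cv_,1),round(rr,1),int(s[i,4])),ray(c,cu,cv_,z)[0].round(1), rr
E
python3 - <<'E'
from h import *
z=np.load('w7.npz');p=z['p'];c=get_calibration('wrist');c['origin']=z['o'];c['attitude']=z['a']
for u,v,h in((346,169,68),(291,187,82),(346,266,82)): print(hole(p,c,u,v,h))
E
```

```text
((346.4, 168.7, 8.1, 205), array([478.9, -22.4,  68. ]), 8.090311050415039)
((291.5, 186.9, 8.2, 104), array([428.4, -37.9,  82. ]), 8.229124069213867)
((345.0, 265.1, 7.2, 134), array([ 478. , -112.5,   82. ]), 7.154023170471191)
```

>>> jog_arm --plan '[0,0.0005,-0.04,0,0,0,0,0.0005,-0.08,0,0,0,0,0.0005,-0.11,0,0,0,0,0.0005,-0.13,0,0,0,0,0.0005,-0.139,0,0,0,0,0.0005,-0.139,0,0,0]'

```text
clock: 30.35
eef_pos: [456.0, -78.2, 87.3]
eef_rot: [-3.14, -0.0, 1.572]
wrist_force: [-0.7, 0.1, 0.6]
finger_gap: 39.7
finger_force: 0.0
```

>>> jog_arm --plan '[0,0,0,0,0,0,0,0,0,0,0,0,0,0,0,0,0,0,0,0,0,0,0,0,0,0,0,0,0,0]' --claw 0.004 --force 8

```text
clock: 30.85
eef_pos: [456.5, -79.1, 88.4]
eef_rot: [3.141, 0.0, 1.571]
wrist_force: [-1.7, 1.4, 5.1]
finger_gap: 11.4
finger_force: 8.0
```

>>> jog_arm --plan '[0.003,0.0015,0,0,0,0,0.0065,0.003,0,0,0,0,0.0105,0.0045,0,0,0,0,0.0145,0.0055,0,0,0,0,0.018,0.006,0,0,0,0,0.022,0.0063,0,0,0,0,0.022,0.0063,0,0,0,0,0.022,0.0063,0,0,0,0]'

```text
clock: 31.65
eef_pos: [478.5, -72.7, 87.9]
eef_rot: [3.141, -0.0, 1.571]
wrist_force: [-0.4, 3.6, -0.2]
finger_gap: 11.8
finger_force: 8.0
```

>>> jog_arm --plan '[0,0,0,0,0,0,0,0,0,0,0,0,0,0,0,0,0,0,0,0,0.04,0,0,0,0,0,0.08,0,0,0,0,0,0.12,0,0,0,0,-0.01,0.14,0,0,0,0,-0.01,0.14,0,0,0,0,-0.01,0.14,0,0,0]' --claw 0.03

```text
clock: 32.55
eef_pos: [478.1, -82.8, 227.2]
eef_rot: [-3.141, -0.0, 1.57]
wrist_force: [-0.6, 0.1, -0.6]
finger_gap: 30.0
finger_force: 0.0
```

Run:
```python
from h import *
s=manip.read_state();print(s['eef_pos'],s['eef_rot'],s['clock'],s['wrist_force'])
p,d,c=shot('wrist','w8.png')
a=proj(c,[[478.9,-22.4,82]])[0];print(a,hole(p,c,*a,82,r=16),hole(p,c,*a,68,r=16))
a=proj(c,[[478.2,-112.5,82]])[0];print(hole(p,c,*a,82))
cv2.imwrite('pics/w8c.png',cv2.resize(p[100:300,260:460,::-1],(600,600),interpolation=0))
```

```text
[478.08177996 -82.79981592 227.21983229] [-3.14115645e+00 -6.89851406e-05  1.57029207e+00] 32.55 [-0.56253462  0.08987432 -0.63421583]
[323.17434767 165.58194039] ((322.5, 165.4, 8.6, 219), array([478.3, -22.3,  82. ]), 8.571284294128418) ((322.5, 165.4, 8.6, 219), array([478.3, -22.8,  68. ]), 8.571284294128418)
((322.1, 262.0, 7.2, 134), array([ 477.8, -112.8,   82. ]), 7.15016508102417)
```

View pics/w8c.png

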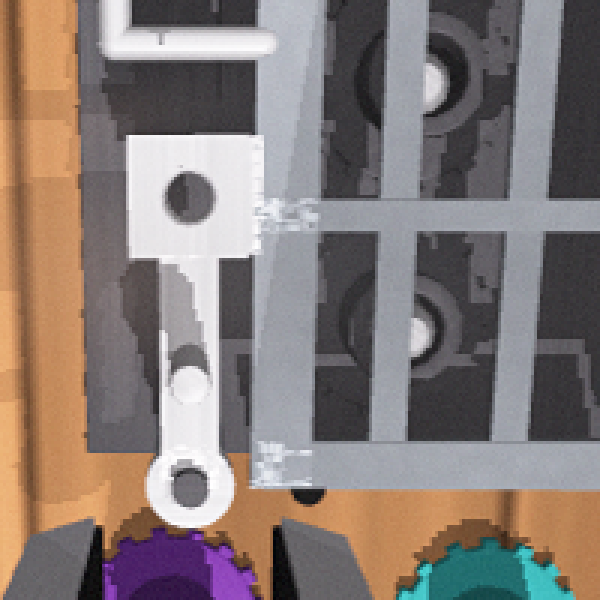

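The eye lies square over the lug, with its hole centred at (190,197) in the crop. On to the pin.

>>> jog_arm --plan '[0.01,0.04,0,0,0,0,0.02,0.085,0,0,0,0,0.03,0.13,0,0,0,0,0.04,0.175,0,0,0,0,0.05,0.22,0,0,0,0,0.06,0.265,0,0,0,0,0.07,0.31,0,0,0,0,0.08,0.355,0,0,0,0,0.09,0.4,0,0,0,0,0.09,0.418,0,0,0,0,0.09,0.418,0,0,0,0,0.09,0.418,0,0,0,0]' --claw 0.04

```text
clock: 33.8
eef_pos: [567.9, 334.9, 226.3]
eef_rot: [-3.14, 0.001, 1.571]
wrist_force: [1.0, -1.0, 0.6]
finger_gap: 39.9
finger_force: 0.0
```

```bash
cat > pin.py <<'E'
from h import *
s=manip.read_state();print(s['eef_pos'],s['eef_rot'],s['clock'],s['wrist_force'])
p,d,c=shot('wrist','w9.png');P=cloud(d,c)
m=(abs(P[...,2]-91)<3)&(np.hypot(P[...,0]-568,P[...,1]-336)<40);q=P[m];print('head',len(q),cv2.minEnclosingCircle(q[:,:2].astype(np.float32)),np.median(q,0))
E
python3 pin.py
```

```text
[567.87174668 334.88107998 226.32333828] [-3.13952800e+00  1.26439577e-03  1.57125457e+00] 33.8 [ 0.9635921  -0.96703524  0.6110416 ]
head 362 ((568.7025146484375, 337.5670166015625), 9.986228942871094) [569.14099064 338.38207302  91.72531309]
```

View pics/w9.png

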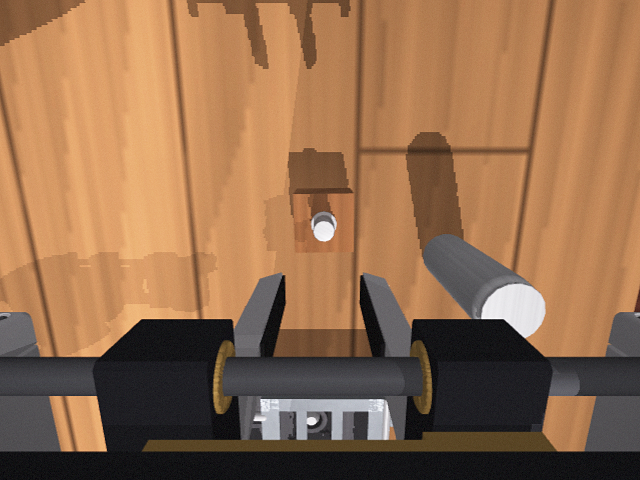

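The pin head is at (323,228) in its stand and the spray can stays clear on the right. Head centre (568.7, 337.6).

>>> jog_arm --plan '[0.0005,0.0025,-0.04,0,0,0,0.0005,0.0025,-0.08,0,0,0,0.0005,0.0025,-0.12,0,0,0,0.0005,0.0025,-0.145,0,0,0,0.0005,0.0025,-0.16,0,0,0,0.0005,0.0025,-0.163,0,0,0,0.0005,0.0025,-0.163,0,0,0,0.0005,0.0025,-0.163,0,0,0]'

```text
clock: 34.65
eef_pos: [569.6, 337.9, 66.7]
eef_rot: [3.139, -0.001, 1.571]
wrist_force: [-0.7, 0.5, 0.1]
finger_gap: 40.0
finger_force: 0.0
```

>>> jog_arm --plan '[0,0,0,0,0,0,0,0,0,0,0,0,0,0,0,0,0,0,0,0,0,0,0,0,0,0,0,0,0,0]' --claw 0.008 --force 20

```text
clock: 35.15
eef_pos: [569.0, 337.8, 65.4]
eef_rot: [3.141, -0.0, 1.571]
wrist_force: [-0.8, 0.3, 4.6]
finger_gap: 20.0
finger_force: 20.0
```

>>> jog_arm --plan '[0,0,0.02,0,0,0,0,0,0.05,0,0,0,0,0,0.09,0,0,0,0,0,0.13,0,0,0,-0.005,-0.02,0.14,0,0,0,-0.015,-0.06,0.14,0,0,0,-0.025,-0.1,0.14,0,0,0,-0.035,-0.14,0.14,0,0,0,-0.045,-0.18,0.14,0,0,0,-0.055,-0.22,0.14,0,0,0,-0.065,-0.26,0.14,0,0,0,-0.075,-0.3,0.14,0,0,0,-0.085,-0.335,0.14,0,0,0,-0.0905,-0.355,0.13,0,0,0,-0.0905,-0.36,0.11,0,0,0,-0.0905,-0.36,0.09,0,0,0,-0.0905,-0.36,0.085,0,0,0,-0.0905,-0.36,0.085,0,0,0,-0.0905,-0.36,0.085,0,0,0]'

```text
clock: 37.05
eef_pos: [478.7, -22.2, 150.8]
eef_rot: [3.141, 0.0, 1.571]
wrist_force: [-0.9, 0.5, -0.2]
finger_gap: 19.6
finger_force: 20.0
```

Run:
```python
from h import *
s=manip.read_state();print(s['eef_pos'],s['eef_rot'],s['clock'],s['wrist_force'],s['finger_gap'])
S=[]
for n in('side','scene'):
    p,d,c=shot(n); u,v=proj(c,[478.4,-22.3,90])[0].astype(int); S.append(cv2.resize(p[v-45:v+45,u-60:u+60,::-1],(400,300),interpolation=cv2.INTER_CUBIC))
cv2.imwrite('pics/pin.png',np.hstack(S))
```

```text
[478.69088143 -22.15600438 150.75631851] [3.14071193e+00 1.20132496e-04 1.57115119e+00] 37.05 [-0.8990295   0.45221953 -0.22109614] 19.56881644936786
```

View pics/pin.png

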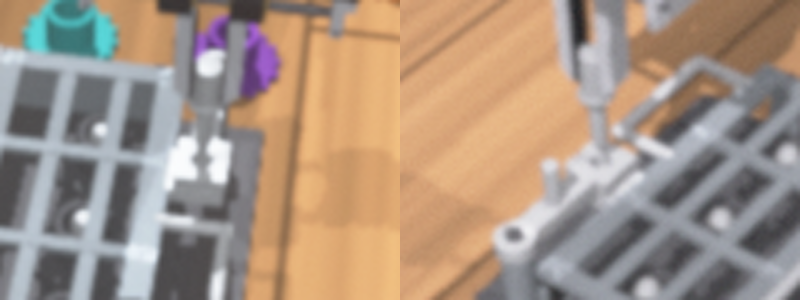

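Both crops show the pin upright with its tip over the eye hole, at (205,155) on the left and (600,150) on the right. Inserting.

>>> jog_arm --plan '[0,0,-0.005,0,0,0,0,0,-0.01,0,0,0,0,0,-0.015,0,0,0,0,0,-0.02,0,0,0,0,0,-0.024,0,0,0,0,0,-0.024,0,0,0]'

```text
clock: 37.75
eef_pos: [478.1, -22.3, 125.3]
eef_rot: [-3.141, -0.0, 1.571]
wrist_force: [0.9, 0.4, -0.9]
finger_gap: 19.6
finger_force: 20.0
```

>>> jog_arm --plan '[0,0,-0.005,0,0,0,0,0,-0.01,0,0,0,0,0,-0.015,0,0,0,0,0,-0.02,0,0,0,0,0,-0.025,0,0,0,0,0,-0.029,0,0,0,0,0,-0.032,0,0,0,0,0,-0.033,0,0,0,0,0,-0.033,0,0,0]'

```text
clock: 38.65
eef_pos: [478.3, -22.3, 92.9]
eef_rot: [-3.141, -0.0, 1.571]
wrist_force: [0.5, 0.2, -1.3]
finger_gap: 19.6
finger_force: 20.0
```

Free all the way; I release and retreat to check.

>>> jog_arm --plan '[0,0,0,0,0,0,0,0,0,0,0,0,0,0,0,0,0,0,0,0,0.03,0,0,0,0,0,0.07,0,0,0,0,0,0.11,0,0,0,0,0,0.15,0,0,0,0,0,0.18,0,0,0,0,0,0.18,0,0,0,0,0,0.18,0,0,0]' --claw 0.05

```text
clock: 39.65
eef_pos: [478.3, -22.3, 272.9]
eef_rot: [3.141, 0.0, 1.571]
wrist_force: [-0.3, -0.3, -0.7]
finger_gap: 50.2
finger_force: 0.0
```

Run:
```python
from h import *
s=manip.read_state();print(s['eef_pos'],s['clock'],s['wrist_force'],s['finger_gap'])
p,d,c=shot('wrist','w10.png');P=cloud(d,c)
m=(abs(P[...,2]-118)<4)&(np.hypot(P[...,0]-478,P[...,1]+22)<20);q=P[m];print('head',len(q),cv2.minEnclosingCircle(q[:,:2].astype(np.float32)),np.median(q,0))
for x,y in((554,-70),(554,12),(554,94)):
    m=(P[...,2]>40)&(P[...,2]<45.5)&(np.hypot(P[...,0]-x,P[...,1]-y)<30);q=P[m]
    if len(q): print(np.median(q,0).round(1),q.min(0).round(),q.max(0).round())
```

```text
[478.27761136 -22.30879765 272.86140008] 39.65 [-0.34868656 -0.29530043 -0.73017126] 50.17263360281134
head 323 ((478.5505676269531, -22.250911712646484), 9.932924270629883) [479.06580672 -21.70976482 118.77935363]
[559.2 -67.1  44.4] [533. -86.  40.] [572. -48.  45.]
[562.6  14.5  44.3] [536.  -4.  40.] [575.  35.  45.]
[560.9  94.1  44.3] [534.  75.  40.] [574. 114.  45.]
```

View pics/w10.png

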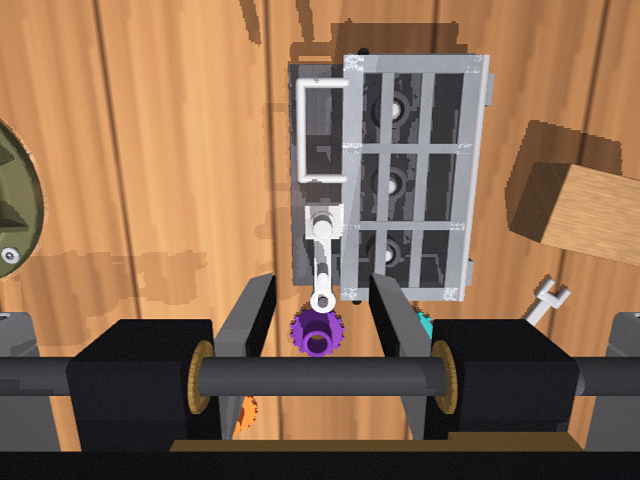

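The pin head top is at 118 mm, as expected when home, and it stands over the lug at (322,222). The cover is shut and three sprockets sit on the posts at (395,110), (392,184) and (388,255). Handing in.

```bash
python3 -c "
from cell import manip
print(manip.sign_off())"
```

```text
the job is handed in; nothing more can be done
None
```

I handed the job in at about 40 s: all three sprockets are seated on their posts, the cover is shut, and the lock arm is in with the pin home. The final wrist view agreed, but sign-off gave no verdict.

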